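# Unlock the turntable shelf and bring the gourd round to the front

### The arm

A 6-joint arm with a two-finger parallel gripper is mounted at the origin on the work surface. World frame = base frame: x ahead of the robot, y to its left, z up, the work surface at z = 0. Lengths are in m, angles in rad, forces in N, time in s.
With the tool pointing down it reaches from about 0.35 to 0.775 m from the base axis. Payload 7.3 kg.
Tool frame: the origin (TCP) lies at the very end of the fingers, on their centre line; the grasp point (between the pads) lies ctrl.tcp_to_grasp behind it (ctrl.tcp_to_grasp is the distance from the TCP to the grasp point, in m); z points along the fingers, y is the line along which they close (so a half turn about z gives the same grasp; the last joint's range is limited). The gripper opens to 92 mm and grips with 3 to 60 N. Pads are 19 mm wide; open, the fingers measure 130 mm over their backs; the gripper's body (75 mm by 190 mm) begins 47 mm behind the grasp point.
Start: joints at [-1.332, 0.342, 1.524, -0, 1.275, -0.146], TCP at [0.197, -0.487, 0.189] pointing down, gripper open.
Joint ranges: [-2.53, 2.53], [-0.77, 2.02], [0.04, 2.7], [-1, 4.14], [0.28, 2.66], [-3.11, 3.11]. Speed limits (rad/s): [2.57, 2.57, 3.14, 3.14, 3.14, 3.14].

### API

Orientations are given as a rotation vector (axis times angle).
In Python, from station import ctrl gives the robot as it stands. Calls block until the motion is done:
- ctrl.goto(position, orientation): joint-space move of the TCP to a pose.
- ctrl.line_to(position, frame=None, v=0.15, threshold=None): straight line of the TCP; frame=None keeps the orientation; v is the mean speed in m/s. With threshold (N) it stops when the force on the tool has changed by that much, and returns True; else False.
- ctrl.set_joints(angles): joint-space move.
- ctrl.let_go() and ctrl.gripper_close(): open the fingers fully, or close them until they stop; the grip force is fixed at half the most.
- ctrl.dwell(seconds).
- ctrl.inverse_kinematics(position, orientation): joint angles nearest the present ones, or None.
- ctrl.state(): the state.
- ctrl.capture(name): name is "side" or "top" or "wrist"; returns (picture, depth): 480x640x3 uint8, red, green, blue; 480x640 float32, m along the optical axis (not along the pixel's ray), 0 where there is no reading.
- ctrl.calibration(name): a dict with "vfov" (degrees; the focal length in pixels is half the picture's height over the tangent of half this angle, whatever the lens; pixels are square), "cx", "cy" (the principal point, pixels), "R" (3x3) and "t" (3): a world point X has camera coordinates R X + t. Camera axes: x right, y down, z forward; pixel columns grow to the right and rows downward; lengths in m; the calibration is good to about 2 mm. A picture is of the moment at which its call begins: read the wrist's pose just before it. calibration takes no time and is no camera call; for the wrist camera it gives the pose at the moment of the call.
A pose or a line that the arm cannot do raises ctrl.IKError and nothing moves.
- ctrl.job_done(): hands the job in; it is judged then, once.
Trained networks look in the newest picture that a camera, given by its name, has taken for a name from the list of things; names that differ only in an ending like _2 or _b are one class to them, and where a whole thing is asked for, a point or a joint stands for the part that bears it (a point fixed in the world has none). Each returns a list of dicts, best first, with "score" (0 to 1); they miss things now and then, are a little off and sometimes report something else, mostly with a low value. They report only what shows in the picture. A call takes as long as a camera call.
- ctrl.recognise(camera, name): "rect" ([left, top, right, bottom] in pixels, round what is visible of it).
The state is a dict: "time_s": time; "joint_positions": joint angles; "joint_vel": joint speeds; "joint_efforts": joint torques, N m; "position": TCP position; "orientation": TCP orientation; "force": force on the tool from outside, world axes, zero at the start; "moment": the same for the moment, N m; "finger_gap": opening from 0.0 (shut) to 1.0 (fully open); "grasp_force": force on a finger pad.
Only numpy, scipy, OpenCV 4.12 (cv2) and the standard library are available. Lean on these libraries where they do the work, as an engineer would, in place of code of your own. Each camera call takes 0.05 s, during which the arm holds its last target. There are 200 camera calls.

### The job

Bring the calabash gourd round to the front of the white turntable shelf: with the fingertips, push the red spring lock pin down through its notch, and while it is held down push the shelf round past it, in whichever direction brings the gourd to the front. Keep turning the one step until the pin springs up in the next notch and the shelf is locked again, then take the hand away; never force the shelf against the pin or its end stop. Do not touch, lift or tip anything standing on the shelf or the counter.

Things in the scene. Friction and masses are not known exactly. Their poses are not given: they have to be found in the camera images.
- foot: Fixed foot of the turntable shelf: grey disc, radius 125 mm, 28 mm high, with a dark lock housing 64 mm wide, 18 mm high, reaching out to radius 195 mm under the front notch. Otherwise free space under the rim. Origin: on the counter on the shelf's turning axis. Its -x axis points to the front, where the pin is. Place and yaw differ from run to run.
- shelf (a joint): Angle of the shelf, rad, about the vertical through the foot's origin, positive counter-clockwise from above; near 0 at the start. Locked places: -1.047, 0, +1.047 (60 degrees apart, about 0.03 of play); end stops just past them at +-1.065, where the pin can still rise. White disc, 190 mm radius, underside 30 mm, top 42 mm above the counter. Turning it takes 2 to 6 N at the rim.
- notch (a point): Point of the shelf, turning with it: middle of the front notch, round the pin at the start; radius 172 mm, at the top face (42 mm up). Its x axis points to the turning axis, y along the rim. Three notches, the front one and one 60 degrees to either side, each open to the rim, 46 mm wide along the rim, 12 mm deep through the disc, in to radius 152 mm. Shut fingertips fit in and can push its side edges.
- pin (a joint): How far the red lock pin is pressed down, m: 0 fully up, 0.020 fully down. Spring: 3.5 N at the top to 8 N fully down, springs back by itself. The pin must be 15 mm or more down to let the shelf pass over it; it is then kept down by the shelf's underside until the next notch arrives.
- pin_top (a point): Middle of the top face of the red spring lock pin, 30 mm radially by 36 mm along the rim, standing in the front notch at radius 172 mm; when up its top is 45 mm above the counter (3 mm above the shelf). It moves only straight down.
- front_bay (a point): Point fixed to the foot, at the height of the shelf's top, 100 mm in front of the turning axis, in line with the pin: where the gourd has to end up.
- gourd: Calabash gourd cup, dark brown with a steel rim, 80 mm across, 90 mm high, standing loose on the shelf, 100 mm from the turning axis and about 60 degrees from the front, to the left or to the right. Origin: centre of its underside.
- canister: Grey plastic canister with a black lid, 80 mm across, 109 mm high, loose on the shelf on the other side from the gourd, likewise about 60 degrees from the front. Origin: centre of its underside.
- jar: Glass jar with a wire bail clamp lid, 92 mm across, 110 mm high, loose at the back of the shelf. Origin: centre of its underside.
- tray: Small wooden tray 200 x 130 x 22 mm, on the counter to the left. Origin: centre of its underside.
- bombilla: Chrome drinking straw (bombilla), 155 mm long, lying in the tray. Origin: under the middle of its length.
- mug: Blue mug, 80 mm across plus handle, 90 mm high, on the counter to the right. Origin: centre of its underside.
- tin: Green tin, 70 mm across, 100 mm high, on the counter to the right. Origin: centre of its underside.

How it is judged:
By the outcome, as a careful person would: the job done as asked, in the order asked, and still so for the second after the job is handed in, with the robot touching nothing.
It also fails if it takes over 42 s, if anything falls off the work surface, if the arm or the gripper's body presses on something with over 40 N, if the wrist force passes 120 N, or if a joint passes its speed limit or range.

## Working session

There is one attempt and no reset: what is moved stays moved. The work goes in short steps, each a Python script; the robot and the scene stay as the last script left them, time stands still between calls to the robot, and variables do not carry over. Pictures are saved under pics/ and viewed, at most 10 in all, crops included, and the job is handed in when it is done.

```bash
mkdir -p pics; cat > h.py <<'E'
import numpy as np, cv2
from station import ctrl
def cloud(cam):
    c=ctrl.calibration(cam); p,d=ctrl.capture(cam)
    f=240/np.tan(np.radians(c["vfov"])/2)
    v,u=np.mgrid[:480,:640]
    P=np.stack([(u-c["cx"])*d/f,(v-c["cy"])*d/f,d],-1)
    X=(P-np.array(c["t"]))@np.array(c["R"])
    X[d==0]=np.nan
    return p,X
E
python3 - <<'E'
from h import *
for cam in ("top","side"):
    p,X=cloud(cam); cv2.imwrite(f"pics/{cam}0.png",p[:,:,::-1]); np.save(cam+"0.npy",X)
    hsv=cv2.cvtColor(p,cv2.COLOR_RGB2HSV).astype(int)
    red=((hsv[...,0]<8)|(hsv[...,0]>172))&(hsv[...,1]>150)&(hsv[...,2]>80)
    print(cam,red.sum(),np.argwhere(red).mean(0),np.nanmedian(X[red],0))
    for n in("shelf","gourd","pin_top","canister"):
        for r in ctrl.recognise(cam,n)[:1]:
            l,t,a,b=[int(k) for k in r["rect"]]; print(n,r["score"],r["rect"],np.nanmedian(X[t:b,l:a].reshape(-1,3),0))
E
```

```text
top 165 [296.46666667 317.59393939] [ 0.47223373 -0.0039749   0.04350345]
shelf 0.61 [227.4, 161.0, 368.8, 305.8] [0.63645298 0.04945718 0.04068411]
gourd 0.58 [322.3, 225.4, 354.2, 253.6] [ 0.60884612 -0.05256885  0.11420023]
pin_top 0.75 [307.9, 288.3, 327.4, 303.6] [0.47605253 0.00065299 0.04135479]
canister 0.96 [254.4, 237.7, 285.4, 274.6] [0.56558342 0.11505267 0.13884792]
side 106 [247.93396226 370.87735849] [ 0.47074289 -0.00077479  0.0456179 ]
shelf 0.56 [230.9, 206.3, 379.4, 321.2] [0.63802833 0.09818433 0.04240635]
gourd 0.65 [304.2, 201.5, 335.6, 236.0] [ 0.60824793 -0.03917289  0.09945168]
pin_top 0.58 [363.7, 241.8, 377.5, 254.8] [ 0.47376906 -0.00553185  0.04391502]
canister 0.59 [317.2, 243.4, 348.3, 292.8] [0.56281984 0.13858372 0.12172179]
```

View pics/top0.png

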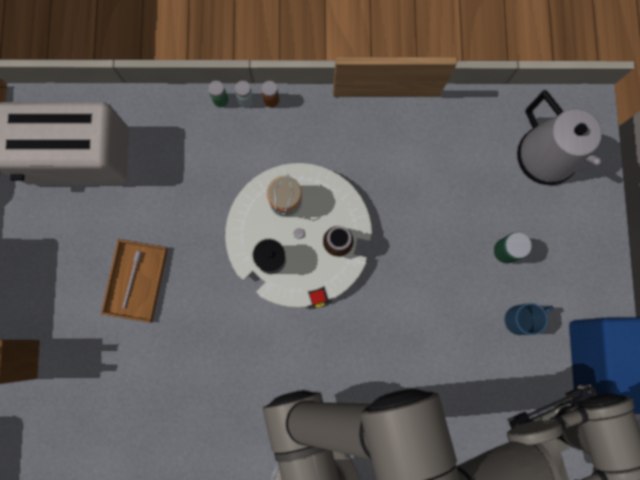

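```bash
python3 - <<'E'
from h import *
from scipy.optimize import least_squares
X=np.load("top0.npy");p=cv2.imread("pics/top0.png").astype(int)
m=(abs(X[...,2]-.042)<.007)&(p.min(-1)>120)&(np.arange(640)[None]>215)&(np.arange(640)[None]<385)
m=m.astype(np.uint8); n,l,s,c=cv2.connectedComponentsWithStats(m)
k=1+s[1:,4].argmax(); print(s[k],c[k])
m=(l==k).astype(np.uint8)
cs,_=cv2.findContours(m,0,cv2.CHAIN_APPROX_NONE); q=max(cs,key=len)[:,0]
P=X[q[:,1],q[:,0],:2]
r=least_squares(lambda a:np.hypot(*(P-a).T)-.189,[.63,.05],loss="soft_l1",f_scale=.002)
res=r.fun
C=r.x; print("axis",C,np.median(abs(res)),(abs(res)<.004).sum(),len(P))
pin=np.array([.4722,-.004]); print("pin r",np.hypot(*(pin-C)), np.degrees(np.arctan2(*(pin-C)[::-1])))
print(ctrl.calibration("top")["t"], -np.array(ctrl.calibration("top")["R"]).T@ctrl.calibration("top")["t"])
cv2.imwrite("pics/crop.png",cv2.resize(cv2.imread("pics/top0.png")[150:320,210:400],None,fx=3.5,fy=3.5,interpolation=cv2.INTER_CUBIC))
E
```

```text
[  226   163   146   144 10201] [295.78060974 234.13880992]
axis [0.63959162 0.04704864] 0.002529074036143289 350 546
pin r 0.17500262182084853 -163.04011040623234
[-0.01456754  0.59777434  1.46702581] [0.35957066 0.01603903 1.54277762]
```

View pics/crop.png

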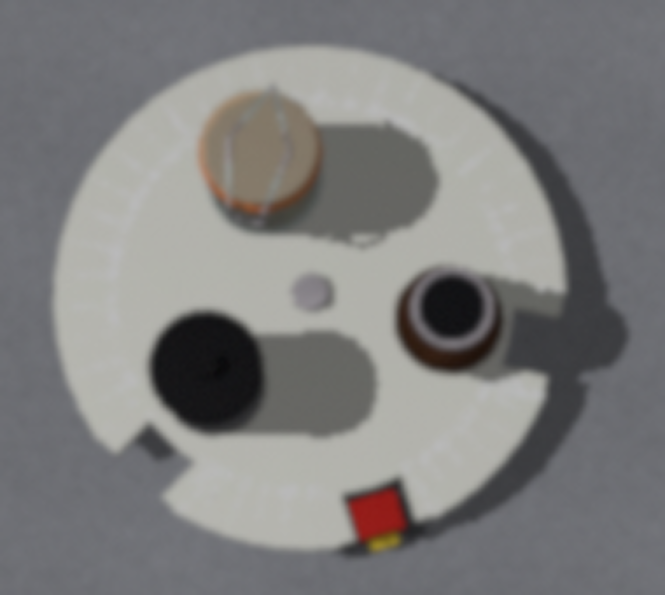

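The gourd (339,240) is to the right of the pin (318,297) and the canister to the left (269,256), so the shelf must turn clockwise, towards −1.047. I'll shut the fingers, hover over the pin and look from close up. The fingers' closing line goes along the rim, which keeps the gripper body clear of the vessels.

```bash
cat >> h.py <<'E'
from scipy.spatial.transform import Rotation as Ro
def ori(phi,flip=1):   # phi: direction (rad) from axis to tool; y along rim, z down
    y=flip*np.array([-np.sin(phi),np.cos(phi),0]); z=np.array([0,0,-1.]); x=np.cross(y,z)
    return Ro.from_matrix(np.stack([x,y,z],1)).as_rotvec()
E
python3 - <<'E'
from h import *
phi=np.radians(-163.); C=np.array([.6396,.047])
for fl in(1,-1):
  for d in(0,-30,-60):
    a=phi+np.radians(d); q=ctrl.inverse_kinematics([*(C+.175*np.array([np.cos(a),np.sin(a)])),.03],ori(a,fl)); print(fl,d,None if q is None else np.round(q,2))
ctrl.gripper_close()
s=ctrl.state();print(s["finger_gap"],ctrl.tcp_to_grasp)
p=[*(C+.175*np.array([np.cos(phi),np.sin(phi)])),.17]
qs=[(abs(q[5]),f) for f in(1,-1) if (q:=ctrl.inverse_kinematics(p,ori(phi,f))) is not None]
print(qs); f=min(qs)[1]
ctrl.goto(p,ori(phi,f)); s=ctrl.state(); print(f,s["time_s"],s["position"],s["joint_positions"])
p,X=cloud("wrist"); cv2.imwrite("pics/w0.png",p[:,:,::-1]); np.save("w0.npy",X)
hsv=cv2.cvtColor(p,cv2.COLOR_RGB2HSV).astype(int)
red=((hsv[...,0]<8)|(hsv[...,0]>172))&(hsv[...,1]>150)&(hsv[...,2]>60)
print(red.sum(),np.nanmedian(X[red],0),np.nanmin(X[red],0),np.nanmax(X[red],0))
E
```

```text
1 0 [-0.17  0.45  1.87 -0.    0.82  1.1 ]
1 -30 [ 0.02  0.46  1.86 -0.    0.83  1.82]
1 -60 [ 0.17  0.54  1.69 -0.    0.91  2.49]
-1 0 [-0.17  0.45  1.87 -0.    0.82 -2.04]
-1 -30 [ 0.02  0.46  1.86 -0.    0.83 -1.32]
-1 -60 [ 0.17  0.54  1.69 -0.    0.91 -0.65]
0.0062158745580745255 0.0188
[(np.float64(1.102783305468562), 1), (np.float64(2.038809348121232), -1)]
1 3.9417 [ 0.47237545 -0.0049062   0.17002342] [-1.72645676e-01  2.63248397e-01  1.69224445e+00 -2.55201551e-04
  1.18590957e+00  1.10243890e+00]
1197 [ 0.47593119 -0.00273104  0.04549496] [ 0.45549453 -0.02525343  0.01702076] [0.49204389 0.0171444  0.04843905]
```

View pics/w0.png

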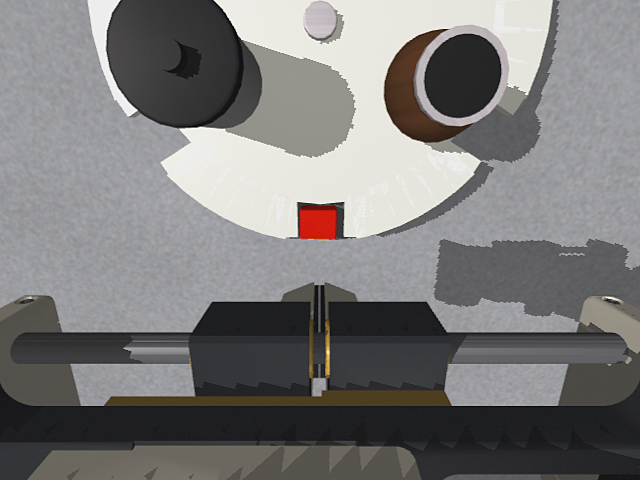

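The wrist view shows the red pin (cols 299–338, rows 206–239) sitting left of centre in its notch (about 298–345). I'll measure the notch edges and the finger width in millimetres.

```bash
python3 - <<'E'
from h import *
X=np.load("w0.npy");p=cv2.imread("pics/w0.png").astype(int)
W=(p.min(-1)>110)&(abs(X[...,2]-.042)<.006)
hub=X[2:38,305:336].reshape(-1,3);h=hub[hub[:,2]>.045];print("hub",len(h),h.mean(0))
red=(p[...,2]>150)&(p[...,1]<60)&(p[...,0]<60)&(X[...,2]>.040)
R=X[red]; rc=cv2.minAreaRect(R[:,:2].astype(np.float32)*1000); print("pin",rc,np.median(R[:,2]))
# rim fit
from scipy.optimize import least_squares
m=W.astype(np.uint8);cs,_=cv2.findContours(m,0,cv2.CHAIN_APPROX_NONE);q=max(cs,key=len)[:,0]
P=X[q[:,1],q[:,0],:2]
r=least_squares(lambda a:np.hypot(*(P-a).T)-.190,[.64,.047],loss="cauchy",f_scale=.001);C=r.x;print("axis",C,(abs(r.fun)<.002).sum(),len(P))
c=np.array(rc[0])/1000-C;print("pin r",np.hypot(*c),np.degrees(np.arctan2(c[1],c[0])))
phi=np.arctan2(c[1],c[0]);e=np.array([np.cos(phi),np.sin(phi)]);t=np.array([-e[1],e[0]])
D=X[...,:2]-C; rr=D@e; tt=D@t
for row in (215,222,229):
    a=[(round(1e3*rr[row,u]),round(1e3*tt[row,u],1)) for u in range(285,360) if W[row,u]]
    L=[x for x in a if x[1]<0]; G=[x for x in a if x[1]>0]; print(row,max(L,key=lambda x:x[1]),min(G,key=lambda x:x[1]))
for row in(290,300):
    a=[(u,round(1e3*tt[row,u],1),round(1e3*X[row,u,2])) for u in range(275,365,6)];print(row,a)
T=X[...,2]; 
for lo,hi in((.165,.18),(.18,.19),(.19,.21)):
    k=(T>lo)&(T<hi)&(np.arange(480)[:,None]>270)&(np.arange(480)[:,None]<400); print(lo,k.sum(),*( (tt[k].min(),tt[k].max(),rr[k].min(),rr[k].max()) if k.any() else ()))
E
```

```text
hub 999 [0.63769059 0.04481107 0.05080559]
pin ((473.4044189453125, -3.13323974609375), (28.552709579467773, 34.4318733215332), 17.38817024230957) 0.04565879259354774
axis [0.63858777 0.04565604] 356 1548
pin r 0.17223800964104413 -163.5447351972878
215 (164, np.float64(-20.8)) (164, np.float64(25.8))
222 (172, np.float64(-20.3)) (170, np.float64(26.0))
229 (179, np.float64(-20.3)) (179, np.float64(25.7))
290 [(275, np.float64(-49.2), 1), (281, np.float64(-42.4), -1), (287, np.float64(-35.2), 1), (293, np.float64(-10.9), 218), (299, np.float64(-8.1), 217), (305, np.float64(-5.2), 218), (311, np.float64(-2.3), 218), (317, np.float64(0.6), 215), (323, np.float64(3.5), 213), (329, np.float64(6.3), 218), (335, np.float64(9.1), 218), (341, np.float64(12.0), 218), (347, np.float64(35.2), 2), (353, np.float64(42.3), 1), (359, np.float64(49.5), 0)]
300 [(275, np.float64(-49.6), 1), (281, np.float64(-15.6), 228), (287, np.float64(-12.9), 228), (293, np.float64(-10.2), 228), (299, np.float64(-7.5), 228), (305, np.float64(-4.7), 229), (311, np.float64(-2.1), 229), (317, np.float64(0.6), 225), (323, np.float64(3.4), 224), (329, np.float64(6.0), 228), (335, np.float64(8.8), 227), (341, np.float64(11.4), 229), (347, np.float64(14.2), 227), (353, np.float64(16.7), 229), (359, np.float64(50.0), 0)]
0.165 0
0.18 0
0.19 26 -0.0035112289319949985 0.006015299617980944 0.161618936248041 0.1636694219700608
```

The fingertips taper to well under the notch width, so they fit easily. Pressing the pin now.

```bash
cat >> h.py <<'E'
C=np.array([.6384,.0455]); PHI=np.radians(-163.4)
def pose(deg,z,r=.172):  # deg: rotation from front, clockwise negative
    a=PHI+np.radians(deg); return [*(C+r*np.array([np.cos(a),np.sin(a)])),z],ori(a)
def rep(*a):
    s=ctrl.state();d=np.array(s["position"][:2])-C
    w=(np.degrees(np.arctan2(d[1],d[0])-PHI)+180)%360-180
    e=d/np.hypot(*d); F=np.array(s["force"])
    print(*a,"t%.1f deg%.2f r%.4f z%.4f Ft%.1f Fr%.1f Fz%.1f"%(s["time_s"],w,np.hypot(*d),s["position"][2],F[:2]@[-e[1],e[0]],F[:2]@e,F[2]))
E
python3 - <<'E'
from h import *
p,o=pose(-1,.06); ctrl.line_to(p,o); rep("above")
p,o=pose(-1,.0262)
print(ctrl.line_to(p,o,v=.04,threshold=18)); rep("down")
E
```

```text
above t4.9 deg-0.86 r0.1715 z0.0606 Ft-1.0 Fr0.2 Fz0.4
False
down t5.9 deg-0.98 r0.1718 z0.0264 Ft0.8 Fr0.5 Fz-0.3
```

```bash
python3 - <<'E'
from h import *
ctrl.dwell(.2); rep()
p,_=ctrl.capture("wrist"); cv2.imwrite("pics/w1.png",p[:,:,::-1])
print(ctrl.state()["finger_gap"],ctrl.state()["joint_efforts"],ctrl.state()["force"])
E
```

```text
t6.1 deg-0.97 r0.1718 z0.0264 Ft-1.0 Fr0.3 Fz-0.3
0.005747059060614135 [-1.12507820e-03 -4.16207743e+01 -1.71272010e+01  4.90164931e-02
 -5.98662975e-02  2.64494355e-05] [ 1.33402044 -0.77084839 -0.1054035 ]
```

View pics/w1.png

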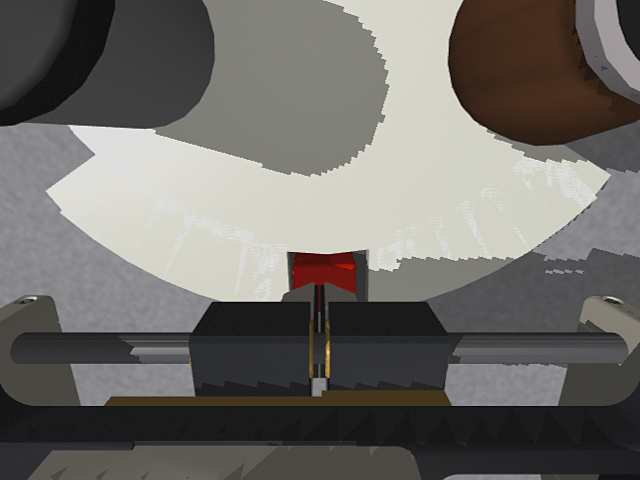

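```bash
python3 - <<'E'
from h import *
c=ctrl.calibration("wrist");R=np.array(c["R"]);t=np.array(c["t"]);f=240/np.tan(np.radians(c["vfov"])/2)
pos=np.array(ctrl.state()["position"])
for dz in(0,.02,.05,.08):
    q=R@(pos+[0,0,dz])+t; print(dz,f*q[:2]/q[2]+[c["cx"],c["cy"]],q[2])
print("cam",-R.T@t)
p,X=cloud("wrist")
hsv=p.astype(int); red=(hsv[...,0]>80)&(hsv[...,1]<60)&(hsv[...,2]<60)
red[:235]=0;red[305:]=0
for r in range(250,304,6):
    k=np.where(red[r,280:360])[0]+280
    if len(k):
        m=np.nanmedian(X[r,k],0); print(r,k.min(),k.max(),np.round(m[2],4),"r",np.round(np.hypot(*(m[:2]-C)),4))
a=np.s_[285:300,316:325]; print(np.round(X[285:330:5,320],3))
for n in("side","top"):
    p,X=cloud(n); cv2.imwrite(f"pics/{n}1.png",p[:,:,::-1])
    h=cv2.cvtColor(p,cv2.COLOR_RGB2HSV).astype(int); rd=((h[...,0]<8)|(h[...,0]>172))&(h[...,1]>150)&(h[...,2]>50)
    v=X[rd]; v=v[np.hypot(v[:,0]-.473,v[:,1])<.05]; print(n,len(v),np.nanpercentile(v[:,2],[5,50,95]) if len(v) else 0)
s=cv2.imread("pics/side1.png"); cv2.imwrite("pics/side1c.png",cv2.resize(s[180:300,300:450],None,fx=5,fy=5,interpolation=cv2.INTER_CUBIC))
E
```

```text
0 [318.69545332 274.86379661] 0.21197888081512065
0.02 [318.65255157 288.38599409] 0.192866311172116
0.05 [318.56947235 314.57172507] 0.16419745670760905
0.08 [318.45124504 351.83578046] 0.1355286022431021
cam [0.551093   0.02086456 0.2231643 ]
256 305 351 0.0322 r 0.1578
262 293 352 0.0424 r 0.1577
268 293 355 0.0458 r 0.1597
274 293 355 0.0457 r 0.1635
280 292 355 0.0457 r 0.1672
286 293 354 0.0454 r 0.1713
292 351 354 0.0453 r 0.1759
[[0.484 0.002 0.066]
 [0.483 0.001 0.07 ]
 [0.483 0.001 0.077]
 [0.483 0.001 0.081]
 [0.483 0.001 0.087]
 [0.483 0.002 0.092]
 [0.482 0.001 0.094]
 [0.483 0.001 0.099]
 [0.483 0.001 0.104]]
side 2 [0.04126189 0.04353227 0.04580265]
top 0 0
```

View pics/side1c.png

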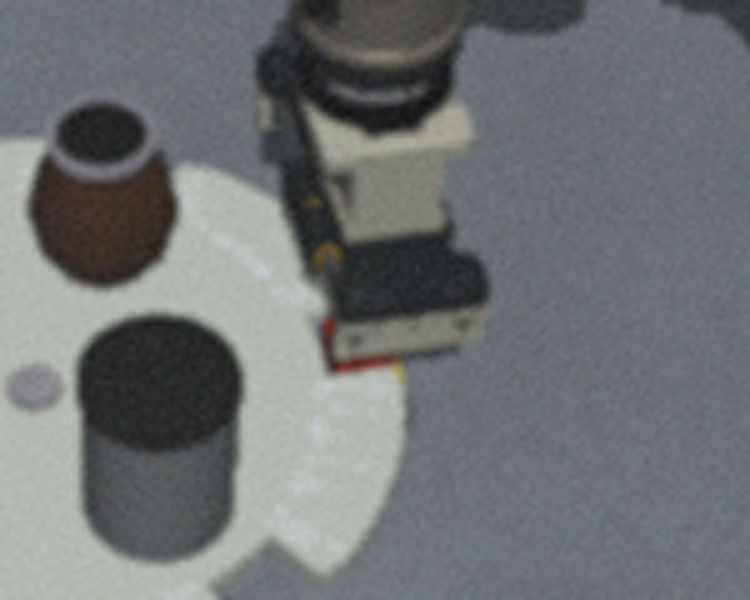

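The pin is still fully up (depth z = 0.0457) and there is no force. The fingertips end about 40 mm above the reported TCP (wrist depth shows their lowest visible edge at z ≈ 0.066). I'll find contact with a guarded descent.

```bash
python3 - <<'E'
from h import *
p,o=pose(-1,-.012)
try:
    print(ctrl.line_to(p,o,v=.025,threshold=3)); rep("down")
except ctrl.IKError as e: print("IK",e)
_,X=cloud("wrist"); p=_
red=(p[...,0]>80)&(p[...,1]<60)&(p[...,2]<60); print(red.sum(),np.nanmedian(X[red],0),np.round(X[260:330:8,320],3))
cv2.imwrite("pics/w2.png",p[:,:,::-1])
E
```

```text
True
down t7.2 deg-1.01 r0.1721 z0.0046 Ft0.9 Fr-0.4 Fz4.3
795 [ 0.48576534 -0.00725663  0.04272794] [[0.495 0.005 0.042]
 [0.487 0.002 0.029]
 [0.486 0.002 0.04 ]
 [0.483 0.001 0.043]
 [0.483 0.001 0.051]
 [0.483 0.001 0.06 ]
 [0.482 0.001 0.067]
 [0.483 0.001 0.075]
 [0.483 0.001 0.081]]
```

View pics/w2.png

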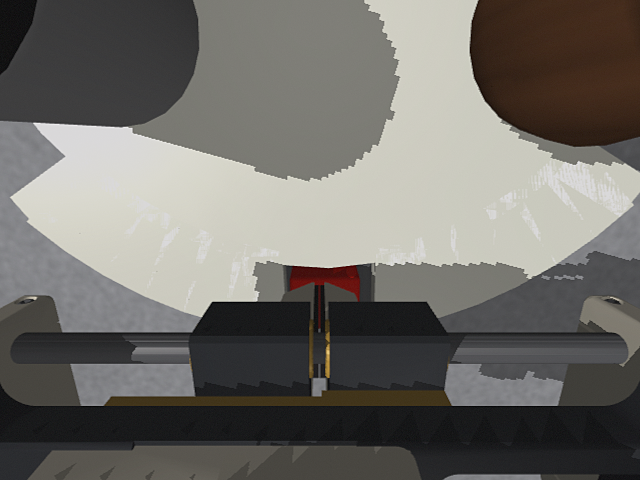

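The shut fingertips are about 38 mm wide, and commanded 3 mm left they overlap the notch's left edge (finger edge col 283, notch edge 286). I'll lift, centre on the notch (+2.6 mm), press again, find the contact height and then go 17.5 mm further down.

```bash
python3 - <<'E'
from h import *
ctrl.line_to(pose(-1,.02)[0],v=.1); p,o=pose(.85,.02); ctrl.line_to(p,o,v=.1); ctrl.line_to(pose(.85,.011)[0],v=.1); ctrl.dwell(.2); rep("free")
p,o=pose(.85,-.015)
print(ctrl.line_to(p,v=.015,threshold=2.5)); rep("contact")
z0=ctrl.state()["position"][2]
p,o=pose(.85,z0-.0172); print(ctrl.line_to(p,v=.03,threshold=9)); ctrl.dwell(.1); rep("pressed"); print(z0)
p,X=cloud("wrist"); red=(p[...,0]>80)&(p[...,1]<60)&(p[...,2]<60); print(red.sum()); cv2.imwrite("pics/w3.png",p[:,:,::-1])
E
```

```text
free t8.2 deg0.84 r0.1719 z0.0111 Ft-0.5 Fr0.5 Fz-0.1
True
contact t8.8 deg0.87 r0.1719 z0.0063 Ft-0.3 Fr0.3 Fz3.5
False
pressed t9.7 deg0.86 r0.1719 z-0.0109 Ft-0.7 Fr0.5 Fz7.5
0.006349191443568998
525
```

View pics/w3.png

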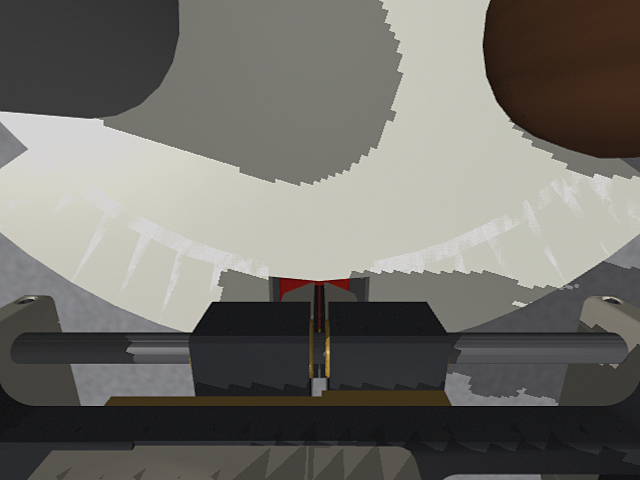

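Pin is held about 17.8 mm down (7.5 N), with the tips inside the notch (cols 283–357 against 271–368). Now I'll sweep clockwise.

```bash
python3 - <<'E'
from h import *
for d in (-1.5,-4,-7,-10,-13,-16,-20,-24,-28,-32,-36,-40,-44,-48,-52,-55):
    p,o=pose(d,-.0109); hit=ctrl.line_to(p,o,v=.05,threshold=14); rep(d,hit)
    if hit: break
_,X=cloud("top"); cv2.imwrite("pics/top2.png",cv2.resize(_[150:320,210:400,::-1],None,fx=3.5,fy=3.5,interpolation=cv2.INTER_CUBIC))
E
```

```text
-1.5 False t10.0 deg-1.31 r0.1712 z-0.0107 Ft0.9 Fr0.6 Fz6.7
-4 False t10.3 deg-3.81 r0.1712 z-0.0107 Ft2.0 Fr-0.3 Fz7.6
-7 False t10.6 deg-6.81 r0.1712 z-0.0107 Ft1.9 Fr-0.9 Fz6.6
-10 False t11.0 deg-9.96 r0.1719 z-0.0112 Ft2.5 Fr-1.3 Fz0.1
-13 False t11.3 deg-13.02 r0.1723 z-0.0112 Ft2.0 Fr-1.0 Fz0.6
-16 False t11.6 deg-16.03 r0.1724 z-0.0111 Ft1.1 Fr-0.1 Fz0.5
-20 False t12.0 deg-20.02 r0.1724 z-0.0110 Ft0.0 Fr0.4 Fz-0.5
-24 False t12.4 deg-24.01 r0.1722 z-0.0110 Ft0.9 Fr-0.5 Fz-0.3
-28 False t12.8 deg-28.02 r0.1721 z-0.0109 Ft0.8 Fr0.1 Fz-0.3
-32 False t13.2 deg-32.02 r0.1720 z-0.0109 Ft0.7 Fr0.1 Fz-0.5
-36 False t13.6 deg-36.03 r0.1719 z-0.0109 Ft-0.1 Fr-0.1 Fz-0.4
-40 False t14.0 deg-40.03 r0.1719 z-0.0109 Ft0.6 Fr0.2 Fz-0.6
-44 False t14.4 deg-44.04 r0.1719 z-0.0109 Ft1.2 Fr0.6 Fz-1.4
-48 False t14.8 deg-48.03 r0.1720 z-0.0109 Ft1.0 Fr-0.9 Fz-0.5
-52 False t15.2 deg-52.03 r0.1720 z-0.0109 Ft1.0 Fr-0.4 Fz-0.2
-55 False t15.5 deg-55.00 r0.1720 z-0.0109 Ft1.6 Fr-1.2 Fz0.3
```

View pics/top2.png

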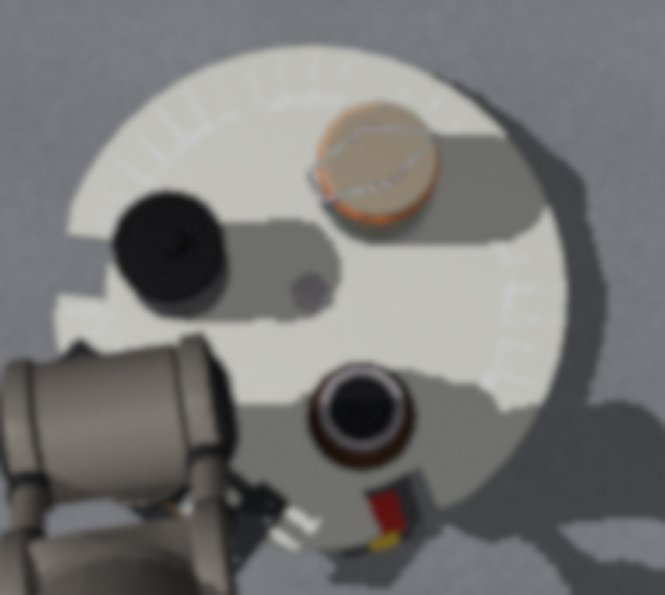

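The shelf has turned with everything still standing. The gourd (crop 360,410) is nearly at the front, and the pin (390,513) is partly uncovered. I'll take fine steps until the pin springs up.

```bash
python3 - <<'E'
from h import *
def pin():
    p,X=cloud("top"); h=cv2.cvtColor(p,cv2.COLOR_RGB2HSV).astype(int)
    rd=((h[...,0]<8)|(h[...,0]>172))&(h[...,1]>130)&(h[...,2]>50)&(np.hypot(X[...,0]-.473,X[...,1]+.003)<.035)
    return rd.sum(),np.nanmedian(X[rd],0)[2]
print(pin())
for d in (-57,-58,-58.6,-59.1,-59.5,-59.9,-60.3,-60.7,-61.1,-61.5):
    p,o=pose(d,-.0109); hit=ctrl.line_to(p,o,v=.03,threshold=7); ctrl.dwell(.05); rep(d,hit); a=pin(); print(a)
    if hit or a[1]>.0405: break
E
```

```text
(np.int64(78), np.float64(0.028905467827710987))
-57 False t16.0 deg-56.92 r0.1720 z-0.0109 Ft1.9 Fr-0.9 Fz0.3
(np.int64(107), np.float64(0.030319050725140725))
-58 False t16.4 deg-57.96 r0.1720 z-0.0109 Ft3.7 Fr-0.7 Fz1.1
(np.int64(119), np.float64(0.028046501095684996))
-58.6 False t16.7 deg-58.55 r0.1720 z-0.0110 Ft4.1 Fr-1.3 Fz0.9
(np.int64(130), np.float64(0.02873152706858939))
-59.1 False t17.1 deg-59.07 r0.1720 z-0.0109 Ft4.6 Fr-2.3 Fz1.0
(np.int64(134), np.float64(0.029315104723736156))
-59.5 False t17.4 deg-59.45 r0.1720 z-0.0110 Ft4.7 Fr-2.2 Fz0.7
(np.int64(138), np.float64(0.02974345108325739))
-59.9 False t17.8 deg-59.87 r0.1720 z-0.0109 Ft5.1 Fr-2.2 Fz1.0
(np.int64(145), np.float64(0.028959808705859104))
-60.3 False t18.1 deg-60.53 r0.1721 z-0.0108 Ft0.0 Fr-0.5 Fz-0.3
(np.int64(165), np.float64(0.04487467490268192))
```

The pin sprang up (top at 0.045). I'll back off from the edge, lift straight out, retreat and check.

```bash
python3 - <<'E'
from h import *
ctrl.line_to(pose(-59.2,-.0109)[0],v=.03); rep("off")
ctrl.line_to(pose(-59.2,.10)[0],v=.12); rep("up")
p,_=pose(-59.2,.19,.26); ctrl.line_to(p,v=.15); rep("clear")
q=list(ctrl.state()["joint_positions"]); q[0]-=1.1; ctrl.set_joints(q); rep("away")
p,X=cloud("top"); cv2.imwrite("pics/top3.png",cv2.resize(p[150:320,210:400,::-1],None,fx=3.5,fy=3.5,interpolation=cv2.INTER_CUBIC))
h=cv2.cvtColor(p,cv2.COLOR_RGB2HSV).astype(int)
rd=((h[...,0]<8)|(h[...,0]>172))&(h[...,1]>130)&(h[...,2]>50)&(np.hypot(X[...,0]-.473,X[...,1]+.003)<.035)
print(rd.sum(),np.nanmedian(X[rd],0))
E
```

```text
off t18.4 deg-59.18 r0.1721 z-0.0109 Ft-0.3 Fr-0.2 Fz-1.2
up t19.5 deg-59.05 r0.1724 z0.0993 Ft0.2 Fr0.1 Fz-0.3
clear t20.5 deg-59.12 r0.2598 z0.1893 Ft-0.1 Fr0.5 Fz0.0
away t22.4 deg38.61 r0.4174 z0.1893 Ft-0.2 Fr0.9 Fz-0.2
169 [ 0.47324289 -0.00403945  0.04403703]
```

View pics/top3.png

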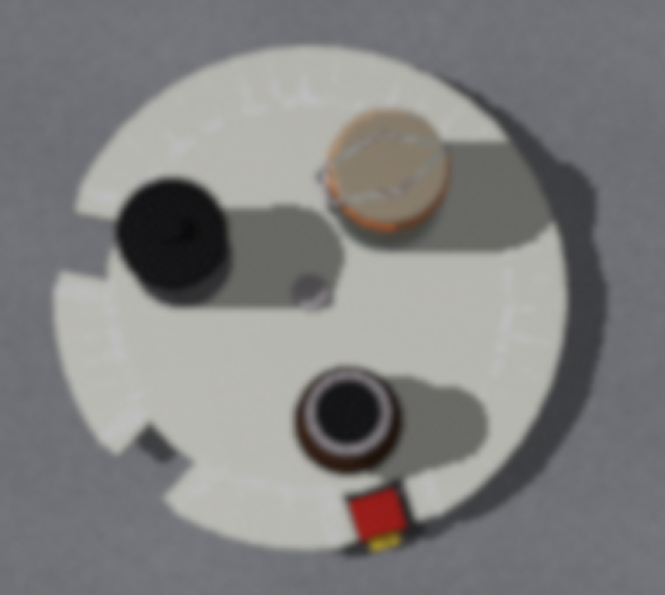

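The gourd (348,415) is at the front in line with the pin. The pin (378,513) is up in its notch, and all three vessels are standing.

```bash
python3 -c "
from station import ctrl
print(ctrl.job_done())"
```

```text
the job is handed in; nothing more can be done
None
```

The gourd is at the front, the shelf is locked again with the pin up in the next notch, and the hand is clear; I handed the job in at about 22 s, and my first press came down about 1.5 mm over the notch edge with roughly 4 N before I lifted and re-centred.

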